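# Half-cover test of a tracking camera: unlock the sprung shutter and hold it half open

## Robot

A 6-joint arm with a two-finger parallel gripper is mounted at the origin on a cart in front of the work surface, level with it; the furniture and walls round the work are solid. World frame = base frame: x ahead of the robot, y to its left, z up, the work surface at z = 0. Lengths are in m, angles in degrees, forces in N, time in s.
With the tool pointing down it reaches from about 0.35 to 0.875 m from the base axis. Payload 4.2 kg.
Tool frame: the origin (TCP) lies at the very end of the fingers, on their centre line; the grasp point (between the pads) lies 19 mm behind it (r.grip_point_offset is the distance from the TCP to the grasp point, in m); z points along the fingers, y is the line along which they close (so a half turn about z gives the same grasp; the last joint's range is limited). The gripper opens to 87 mm and grips with 3 to 60 N. Pads are 19 mm wide; open, the fingers measure 117 mm over their backs; the gripper's body (75 mm by 190 mm) begins 51 mm behind the grasp point.
Start: joints at [-53.48, 22.042, 0.453, 0, -68.411, -14.817], TCP at [0.231, -0.581, 0.223] pointing down, gripper open.
Joint ranges: [-179.83, 179.83], [-69.29, 118.12], [-61.27, 80.66], [-181.25, 117.63], [-171.15, -9.14], [-177.46, 177.46]. Speed limits (degrees/s): [159.86, 159.86, 180, 180, 180, 180].

## Interface

Orientations are given as a 3x3 rotation matrix whose columns are the frame's x, y, z axes.
In Python, from station import r gives the robot as it stands.
- The arm moves only by the tool move_arm, never from a script. Its argument "series" is a list of rows, each a list of 3 entries, a list of its own where there are three numbers: the turn, a rotation vector about the tool's x, y, z as a fraction of full scale, then the shift along the tool's x, y, z as a fraction of full scale, then the opening, from 0 (shut) to 1 (fully open). A call has 1 to 12 rows; each row shifts and turns the commanded pose from where the row before left it, along the tool's axes as they then stand; what a row does not reach is not made up. Full scale, the value 1, is 0.5 m for a shift and 0.1 rad for a turn. A row lasts 1/10 s, in which the tool goes at most 50 mm and 8.59 degrees, less where a joint would pass 70% of its speed; a pose out of reach is approached as far as the arm can. A call with a number of a shift or a turn outside -1 to 1 is refused whole. A call with a gripper value outside its range is refused whole. The fingers move at their own pace and stop on an object; the grip force is fixed at half the most. Time passes only in rows, so rows that do not move let the fingers close. It gives the time, the measured TCP pose, the force, the opening and the grip force at its end, in the units of the state.
- r.sense(): the state, without advancing time (a new reading comes with each control period).
- r.capture(name): name is "side" or "top" or "wrist"; returns a dict with "img" (420x560x3 uint8, red, green, blue), "fx", "fy", "cx", "cy" (pixels), "origin" and "orientation" of the camera in the world. Camera axes: x right, y up, looking along -z (the intrinsics and any distortion apply to the point x, -y, -z); pixel columns grow to the right and rows downward; lengths in m; the calibration is good to about 2 mm. The wrist camera is an equidistant fisheye: a pixel r from the principal point sees the ray r / f radians off the axis. A picture is of the moment at which its call begins. There is no depth.
- r.finish_job(): hands the job in; it is judged then, once.
Trained networks look in the newest picture that a camera, given by its name, has taken for a name from the list of things; names that differ only in an ending like _2 or _b are one class to them, and where a whole thing is asked for, a point or a joint stands for the part that bears it (a point fixed in the world has none). Each returns a list of dicts, best first, with "score" (0 to 1); they miss things now and then, are a little off and sometimes report something else, mostly with a low value. They report only what shows in the picture. A call takes as long as a camera call.
- r.cut_out(target, camera): "pixels" (420x560 bool, what is visible of it) and "centre" ([column, row] in pixels, amid what is visible of it).
- r.pinpoint(target, camera): "centre" ([column, row] in pixels: a listed point, or the origin of a listed thing).
The state is a dict: "time_s": time; "joints": joint angles; "joint_velocities": joint speeds; "effort": joint torques, N m; "tcp_pos": TCP position; "ee_rot": TCP orientation; "wrist_force": force on the tool from outside, world axes, zero at the start; "moment": the same for the moment, N m; "gripper_width": opening from 0.0 (shut) to 1.0 (fully open); "gripper_force": force on a finger pad.
Only numpy, scipy, OpenCV 4.12 (cv2) and the standard library are available. Lean on these libraries where they do the work, as an engineer would, in place of code of your own. Each camera call takes 0.05 s, during which the arm holds its last target. There are 200 camera calls.

## Task

For the half-cover test of the tracking camera in the grey box, turn the box's black lock knob clockwise until it clicks over its detent and the shutter is unlocked. Then slide the shutter by its orange tab, against its spring, until it is half open (yellow line at the green mark), without opening it much beyond that, and keep holding it there: the program finishes while the gripper still holds the tab. Leave the bottle, tape and controller beside the box where they are.

Things in the scene. Friction and masses are not known exactly. Their poses are not given: they have to be found in the camera images.
- test_box: Grey camera test box, 142 (x) x 182 (y) x 50 mm, screwed to the bench. Origin: centre of its underside; z up. A window (52 x 56 mm, centre x +25, y -46 mm) holds a lens, covered by an aluminium shutter plate that slides to the box's +y between dark rails (58 mm high). Marks on its +x rail: white closed, green half, red fully open. Nothing on it is higher than 108 mm.
- shutter_slide (a joint): Shutter opening in m: 0 closed, 0.030 half open (half the window bare, the plate's yellow line at the green mark), 0.060 fully open at its stop. A spring always pulls it shut: about 4 N closed, 10 N half open, 16 N fully open. With the knob locked, a steel peg on the shutter runs against the knob's cam and it cannot open.
- shutter: The aluminium shutter plate, 67 x 100 x 3 mm, with its orange upright tab, 44 (x) x 14 (y, along the travel) x 40 mm high. Origin: centre of the plate's underside, 50.5 mm above the bench; axes parallel to the box's, +y opens. The tab's centre is at x +8, y -15 mm from it. The tab can be pinched from above across its 14 mm; free on both sides.
- tab_top (a point): Centre of the top of the orange tab, 93.5 mm above the bench; with the shutter closed at x +33, y -41 mm in the box's frame. The tab reaches 40 mm down from here, to the plate.
- lock_knob (a joint): Turn of the lock knob in rad, clockwise seen from above: 0 locked, 1.2 unlocked at its stop. A spring plunger (brass nose, red button, at the +y side) resists up to the middle (0.6 rad) with up to about 0.1 N m and then snaps it on to 1.2.
- knob_grip (a point): Centre of the black knob's top, on its vertical axis, 107.5 mm above the bench, x -33, y +44 mm in the box's frame. Grip: upright bar 44 x 14 x 32 mm high (white line at one end) on a 38 mm hub, over a D-shaped steel cam of 34 mm radius, 66 mm above the bench. Turns with the knob: x along the bar, y across, z up. At 0 the bar lies along the box's x.
- lens_bottle: Upright teal bottle, 60 mm diameter, 200 mm high, standing behind the box; origin: centre of its foot. Leave it alone.
- black_tape: Black tape roll lying flat, 58 mm diameter, 19 mm high, at the +y side of the box; origin: centre of its underside. Leave it alone.
- controller: White hand controller, 141 x 63 x 50 mm, lying at the -y side of the box; origin: centre of its underside. Leave it alone.

How it is judged:
By the outcome, as a careful person would: the job done as asked, in the order asked, and still so for the second after the job is handed in, while the arm keeps its last pose, push and grip.
It also fails if it takes over 43 s, if anything falls off the work surface, if the arm or the gripper's body presses on something with over 40 N, if the wrist force passes 120 N, or if a joint passes its speed limit or range.

## Working session

There is one attempt and no reset: what is moved stays moved. The work goes in short steps, Python scripts to look and compute and a tool call to move; the robot and the scene stay as the last step left them, time stands still between calls to the robot, and variables do not carry over. Pictures are saved under pics/ and viewed, at most 10 in all, crops included, and the job is handed in when it is done.

Besides the shell and the picture viewer there is one more tool, called after "Call:" as name(argument=value, ...), one argument or row to a line, values as JSON. move_arm: Moves the arm, as the interface text tells. Its arguments: {"type":"object","properties":{"series":{"type":"array"}},"required":["series"]}

```bash
mkdir -p pics; cat > h.py <<'E'
import numpy as np,cv2
from station import r
def ray(c,px):
    u=(px[0]-c["cx"])/c["fx"];v=(px[1]-c["cy"])/c["fy"]
    return np.array(c["orientation"])@np.array([u,-v,-1.0])
def atz(c,px,z):
    d=ray(c,px);o=np.array(c["origin"]);return o+d*(z-o[2])/d[2]
E
python3 - <<'E'
from h import *
for n in("top","side"):
    c=r.capture(n);cv2.imwrite(f"pics/{n}0.png",c["img"][:,:,::-1])
    print(n,{k:np.round(v,3).tolist() for k,v in c.items() if k!="img"})
    for t,z in(("tab_top",.0935),("knob_grip",.1075),("test_box",0),("shutter",.0505),("lens_bottle",0),("controller",0),("black_tape",0)):
        for p in r.pinpoint(t,n)[:2]: print(t,round(p["score"],2),np.round(p["centre"],1),np.round(atz(c,p["centre"],z),4))
s=r.sense();print(s)
E
```

```text
top {'fx': 400.315, 'fy': 400.315, 'cx': 279.457, 'cy': 207.479, 'origin': [0.493, 0.087, 0.924], 'orientation': [[0.003, 0.991, -0.134], [-0.999, 0.008, 0.041], [0.042, 0.133, 0.99]]}
tab_top 0.77 [303.4 219.7] [0.5793 0.0028 0.0935]
knob_grip 0.94 [256.1 236.9] [0.5419 0.101  0.1075]
test_box 0.64 [279.8 226.2] [0.5735 0.0482 0.    ]
test_box 0.43 [222.1 194. ] [0.6478 0.1829 0.    ]
shutter 0.75 [292.7 219.7] [0.5836 0.022  0.0505]
lens_bottle 0.78 [278.8 162.8] [0.724 0.051 0.   ]
controller 0.78 [350.6 237.1] [ 0.5491 -0.1167  0.    ]
black_tape 0.66 [222.3 193.7] [0.6485 0.1825 0.    ]
side {'fx': 464.676, 'fy': 464.676, 'cx': 281.914, 'cy': 201.868, 'origin': [0.167, -0.56, 0.5], 'orientation': [[0.832, 0.255, -0.493], [-0.555, 0.405, -0.726], [0.015, 0.878, 0.479]]}
tab_top 0.67 [295.5 213.5] [0.5826 0.0095 0.0935]
knob_grip 0.95 [248.6 189.2] [0.5466 0.1101 0.1075]
test_box 0.85 [272.8 249.1] [0.564  0.0532 0.    ]
shutter 0.92 [291.1 229.6] [0.5859 0.026  0.0505]
lens_bottle 0.96 [336.5 230. ] [0.71   0.0411 0.    ]
controller 0.63 [326.6 303.2] [ 0.5542 -0.1224  0.    ]
bl
[... 167 characters left out ...]
934e+01, -1.48164451e+01]), 'joint_velocities': array([-0.07096435,  0.04875824,  0.07600966,  0.03200329, -0.03970344,
        0.10650633]), 'effort': array([-1.71250972e-04, -3.90410185e+01,  1.87615210e+01,  4.22414616e+00,
        1.56198477e-02, -1.36592945e-05]), 'tcp_pos': array([ 0.23114491, -0.58064933,  0.2225544 ]), 'ee_rot': array([[-9.29111999e-01, -3.69798449e-01,  2.62162204e-05],
       [-3.69798448e-01,  9.29111999e-01,  1.67509087e-05],
       [-3.05522650e-05,  5.86875266e-06, -1.00000000e+00]]), 'wrist_force': array([-0.09958528, -0.00392365,  0.22135417]), 'moment': array([ 0.07231218, -0.04408301,  0.00393195]), 'gripper_force': 0.0, 'gripper_width': 0.9969243234040551}
```

View pics/top0.png

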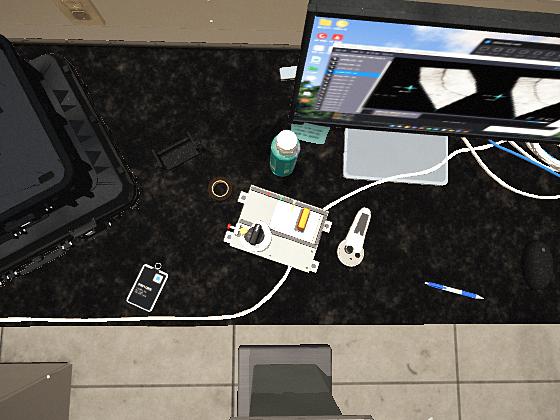

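View pics/side0.png

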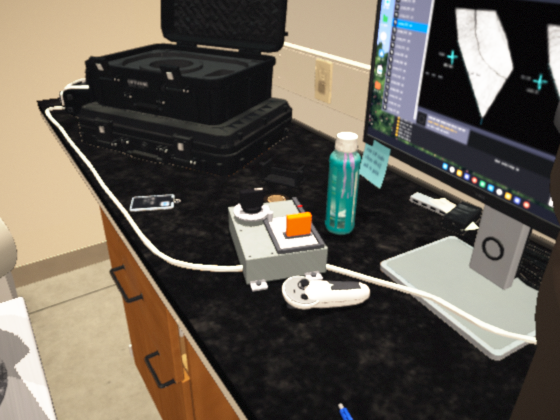

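The pictures agree with the networks. The box is at top (280,226) and side (275,240), yawed about -17°. The bottle is behind it at top (283,155), and the knob at top (256,237) and the tab at (303,220) are both clear. Next I move above the knob.

Call:
move_arm(
  series=[
    [[0, 0, 0], [-0.0545, 0.0521, 0], 1],
    [[0, 0, 0], [-0.0545, 0.0521, 0], 1],
    [[0, 0, 0], [-0.0545, 0.0521, 0], 1],
    [[0, 0, 0], [-0.0545, 0.0521, 0], 1],
    [[0, 0, 0], [-0.0545, 0.0521, 0], 1],
    [[0, 0, 0], [-0.0545, 0.0521, 0], 1],
    [[0, 0, 0], [-0.0545, 0.0521, 0], 1],
    [[0, 0, 0], [-0.0545, 0.0521, 0], 1],
    [[0, 0, 0], [-0.0545, 0.0521, 0], 1],
    [[0, 0, 0], [-0.0545, 0.0521, 0], 1],
  ],
)

```text
time_s: 1.8
tcp_pos: [0.3884, -0.2364, 0.2229]
ee_rot: [[-0.929, -0.37, 0.001], [-0.37, 0.929, -0.0], [-0.001, -0.001, -1.0]]
wrist_force: [0.5, 0.5, 0.0]
gripper_width: 1.002
gripper_force: 0.0
```

Call:
move_arm(
  series=[
    [[0, 0, 0], [-0.0545, 0.0521, 0], 1],
    [[0, 0, 0], [-0.0545, 0.0521, 0], 1],
    [[0, 0, 0], [-0.0545, 0.0521, 0], 1],
    [[0, 0, 0], [-0.0545, 0.0521, 0], 1],
    [[0, 0, 0], [-0.0545, 0.0521, 0], 1],
    [[0, 0, 0], [-0.0545, 0.0521, 0], 1],
    [[0, 0, 0], [-0.0545, 0.0521, 0], 1],
    [[0, 0, 0], [-0.0545, 0.0521, 0], 1],
    [[0, 0, 0], [-0.0545, 0.0521, 0], 1],
    [[0, 0, 0], [-0.0545, 0.0521, 0], 1],
  ],
)

```text
time_s: 2.8
tcp_pos: [0.5453, 0.1065, 0.2228]
ee_rot: [[-0.929, -0.37, 0.001], [-0.37, 0.929, 0.0], [-0.001, -0.0, -1.0]]
wrist_force: [-0.2, 0.4, 0.5]
gripper_width: 1.003
gripper_force: 0.0
```

Call:
move_arm(
  series=[
    [[0, 0, -1], [0, 0, 0], 1],
    [[0, 0, -1], [0, 0, 0], 1],
    [[0, 0, -1], [0, 0, 0], 1],
    [[0, 0, -1], [0, 0, 0], 1],
    [[0, 0, -1], [0, 0, 0], 1],
    [[0, 0, -1], [0, 0, 0], 1],
    [[0, 0, -1], [0, 0, 0], 1],
    [[0, 0, -1], [0, 0, 0], 1],
    [[0, 0, -1], [0, 0, 0], 1],
    [[0, 0, -1], [0, 0, 0], 1],
    [[0, 0, -1], [0, 0, 0], 1],
    [[0, 0, -1], [0, 0, 0], 1],
  ],
)

```text
time_s: 4.0
tcp_pos: [0.5448, 0.105, 0.2227]
ee_rot: [[0.012, -1.0, 0.0], [-1.0, -0.012, 0.0], [-0.0, -0.0, -1.0]]
wrist_force: [0.2, 0.8, -0.0]
gripper_width: 0.998
gripper_force: 0.0
```

Call:
move_arm(
  series=[
    [[0, 0, -1], [0, 0, 0], 1],
    [[0, 0, -1], [0, 0, 0], 1],
    [[0, 0, -1], [0, 0, 0], 1],
    [[0, 0, -1], [0, 0, 0], 1],
    [[0, 0, -1], [0, 0, 0], 1],
    [[0, 0, -1], [0, 0, 0], 1],
    [[0, 0, -1], [0, 0, 0], 1],
    [[0, 0, -1], [0, 0, 0], 1],
    [[0, 0, -1], [0, 0, 0], 1],
    [[0, 0, -1], [0, 0, 0], 1],
    [[0, 0, -1], [0, 0, 0], 1],
    [[0, 0, -1], [0, 0, 0], 1],
  ],
)

```text
time_s: 5.2
tcp_pos: [0.5448, 0.1049, 0.2227]
ee_rot: [[0.936, -0.351, 0.0], [-0.351, -0.936, 0.0], [0.0, -0.0, -1.0]]
wrist_force: [-0.4, 0.4, 0.6]
gripper_width: 0.996
gripper_force: 0.0
```

```bash
cat >> h.py <<'E'
def wray(c,px):
    d=np.array([px[0]-c["cx"],px[1]-c["cy"]]);th=np.hypot(*(d/[c["fx"],c["fy"]]));u=d/np.hypot(*d)
    return np.array(c["orientation"])@np.array([u[0]*np.sin(th),-u[1]*np.sin(th),-np.cos(th)])
def wz(c,px,z):
    d=wray(c,px);o=np.array(c["origin"]);return o+d*(z-o[2])/d[2]
E
python3 - <<'E'
from h import *
s=r.sense();print(s["time_s"],s["tcp_pos"],np.round(s["ee_rot"],3).tolist(),s["joints"])
c=r.capture("wrist");cv2.imwrite("pics/w0.png",c["img"][:,:,::-1]);print(c["origin"],c["fx"],c["cx"],c["cy"])
for t,z in(("tab_top",.0935),("knob_grip",.1075),("test_box",0),("shutter",.0505)):
    for p in r.pinpoint(t,"wrist")[:2]: print(t,round(p["score"],2),np.round(p["centre"],1),np.round(wz(c,p["centre"],z),4))
E
```

```text
5.2 [0.54482591 0.10493437 0.2226503 ] [[0.936, -0.351, 0.0], [-0.351, -0.936, 0.0], [0.0, -0.0, -1.0]] [ 2.76404691e+01  1.52125606e+01 -9.53762098e+00 -4.53653010e-04
 -6.52412664e+01  4.18084208e+01]
[0.6099971  0.08014185 0.38509769] 325.19226210127806 276.4321348906319 208.29044248162919
tab_top 0.81 [367.7 123.8] [0.5837 0.0018 0.0935]
knob_grip 0.65 [274.5 198.2] [0.551  0.1045 0.1075]
test_box 0.66 [316.5 150. ] [0.5657 0.0465 0.    ]
shutter 0.62 [341.2 132.6] [0.5801 0.0204 0.0505]
```

View pics/w0.png

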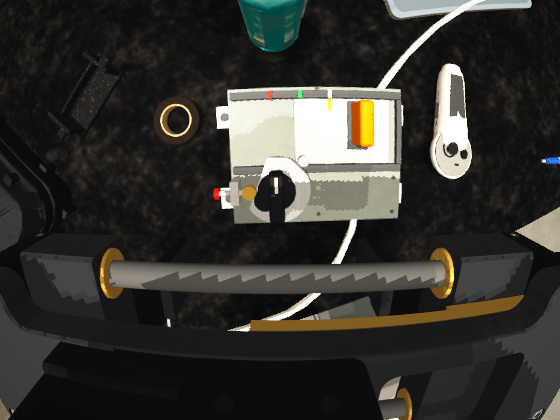

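The wrist view shows the knob at (277,193), its bar along the box's x, the tab at (366,123), and the rail marks red (269,95), green (300,94) and white (330,100). I'll fit the box pose from all three views.

```bash
python3 - <<'E'
from h import *
from scipy.optimize import least_squares
from scipy.spatial.transform import Rotation as R
P={"tab":(.033,-.041,.0935),"knob":(-.033,.044,.1075),"shut":(.025,-.026,.0505)}
obs=[]
T={"tab":"tab_top","knob":"knob_grip","shut":"shutter"}
cs={}
for n in("top","side","wrist"):
    c=cs[n]=r.capture(n)
    for k in P:
        p=r.pinpoint(T[k],n)
        if p: obs.append((n,k,wray(c,p[0]["centre"]) if n=="wrist" else ray(c,p[0]["centre"])))
def w(x,k):
    a=x[2];p=P[k];return np.array([x[0]+np.cos(a)*p[0]-np.sin(a)*p[1],x[1]+np.sin(a)*p[0]+np.cos(a)*p[1],p[2]])
def f(x):
    o=[]
    for n,k,d in obs:
        q=w(x,k)-cs[n]["origin"];d=d/np.linalg.norm(d);o.append(q-d*(q@d))
    return np.concatenate(o)
s=least_squares(f,[.57,.05,-.3],loss="soft_l1",f_scale=.004)
print(s.x[:2],np.degrees(s.x[2]),[(o[0],o[1],np.round(1e3*v,1)) for o,v in zip(obs,f(s.x).reshape(-1,3))])
for k in P:print(k,w(s.x,k))
c=cs["wrist"]
a,b=wz(c,(330,100),.058),wz(c,(269,95),.058);print("marks",a,b,np.linalg.norm(b-a),np.degrees(np.arctan2(-(b-a)[0],(b-a)[1])))
hs=cv2.cvtColor(c["img"],cv2.COLOR_RGB2HSV)
m=((hs[...,0]>5)&(hs[...,0]<24)&(hs[...,1]>200)&(hs[...,2]>150)).astype(np.uint8);m[:90]=0;m[160:]=0;m[:,:340]=0;m[:,400:]=0
ys,xs=np.nonzero(m);print(len(xs),xs.min(),xs.max(),ys.min(),ys.max())
rc=cv2.minAreaRect(np.c_[xs,ys].astype(np.float32));print(rc)
for p in cv2.boxPoints(rc):print(p,wz(c,p,.0935))
img=cv2.resize(c["img"][80:230,200:410],None,fx=3.8,fy=3.8,interpolation=cv2.INTER_CUBIC);cv2.imwrite("pics/w1.png",img[:,:,::-1])
E
```

```text
[0.56380803 0.05197162] -19.248646058178334 [('top', 'tab', array([ 1.9, -1.2,  0.3])), ('top', 'shut', array([-3.6,  3.1, -0.6])), ('side', 'tab', array([-0.3,  1.1,  1.3])), ('side', 'knob', array([ 3.1, -1. ,  1.2])), ('side', 'shut', array([ 3.6, -4.5, -2.7])), ('wrist', 'tab', array([-0.1,  1. , -0.3])), ('wrist', 'knob', array([-1.7, -1. ,  0.3])), ('wrist', 'shut', array([-2.5,  1.9, -0.1]))]
tab [0.58144682 0.00238459 0.0935    ]
knob [0.54715824 0.10439093 0.1075    ]
shut [0.57883907 0.01918339 0.0505    ]
marks [0.61522055 0.021042   0.058     ] [0.64067452 0.0764527  0.058     ] 0.06097745605594561 -24.67258878174721
506 351 373 100 146
((362.0, 123.0), (46.0, 22.0), 90.0)
[351. 100.] [0.60858808 0.00914595 0.0935    ]
[373. 100.] [ 0.60232752 -0.01069338  0.0935    ]
[373. 146.] [0.56223314 0.00343722 0.0935    ]
[351. 146.] [0.5690449  0.02333055 0.0935    ]
```

View pics/w1.png

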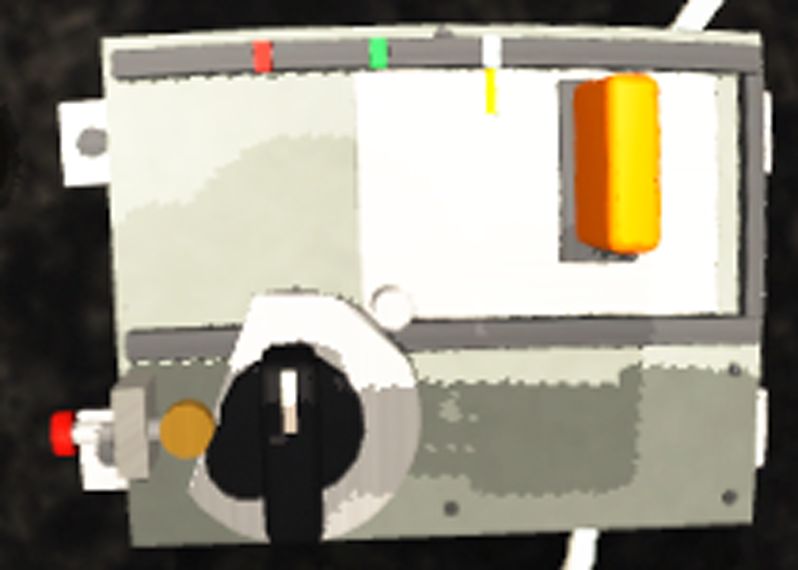

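Call:
move_arm(
  series=[
    [[0, 0, -0.35], [0.004, 0, 0.04], 0.4],
    [[0, 0, 0], [0, 0, 0.05], 0.4],
    [[0, 0, 0], [0, 0, 0.05], 0.4],
    [[0, 0, 0], [0, 0, 0.04], 0.4],
    [[0, 0, 0], [0, 0, 0.02], 0.4],
    [[0, 0, 0], [0, 0, 0], 0.4],
    [[0, 0, 0], [0, 0, 0], 0.4],
  ],
)

```text
time_s: 6.75
tcp_pos: [0.5474, 0.1044, 0.1233]
ee_rot: [[0.947, -0.322, 0.001], [-0.322, -0.947, 0.0], [0.001, -0.001, -1.0]]
wrist_force: [0.3, -0.1, 0.6]
gripper_width: 0.451
gripper_force: 0.0
```

```bash
python3 - <<'E'
from h import *
c=r.capture("wrist")
for p in r.pinpoint("knob_grip","wrist")[:1]: print(p["score"],p["centre"],wz(c,p["centre"],.1075))
b=r.capture("side")
for p in r.pinpoint("knob_grip","side")[:1]: print(p["score"],p["centre"],atz(b,p["centre"],.1075))
A=cv2.resize(c["img"][80:300,150:430],(400,314),interpolation=cv2.INTER_CUBIC)
B=cv2.resize(b["img"][130:270,180:360],(400,311),interpolation=cv2.INTER_CUBIC)
cv2.imwrite("pics/k1.png",np.hstack([A[:311],B])[:,:,::-1])
E
```

```text
0.93 [278.8, 242.0] [0.54930753 0.10222137 0.1075    ]
0.76 [250.0, 189.4] [0.54836455 0.10800252 0.1075    ]
```

View pics/k1.png

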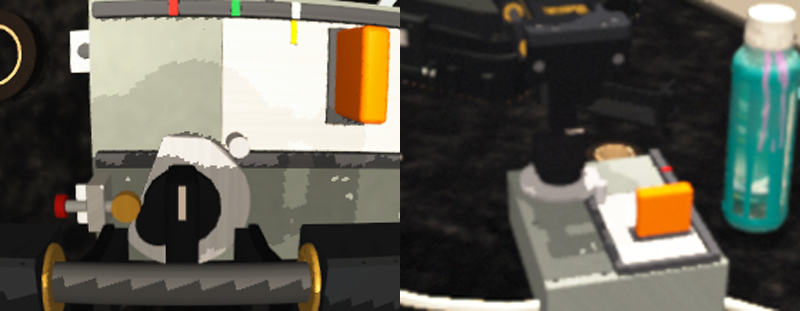

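The fingers straddle the bar (left panel, bar at x≈182, fingers at 120 and 250), and the plunger sits low at cam level. Next I descend and grip.

Call:
move_arm(
  series=[
    [[0, 0, 0], [0.003, 0, 0.03], 0.4],
    [[0, 0, 0], [0, 0, 0.03], 0.4],
    [[0, 0, 0], [0, 0, 0.018], 0.4],
    [[0, 0, 0], [0, 0, 0], 0.0],
    [[0, 0, 0], [0, 0, 0], 0.0],
    [[0, 0, 0], [0, 0, 0], 0.0],
    [[0, 0, 0], [0, 0, 0], 0.0],
    [[0, 0, 0], [0, 0, 0], 0.0],
  ],
)

```text
time_s: 7.75
tcp_pos: [0.5486, 0.1037, 0.0844]
ee_rot: [[0.947, -0.322, 0.001], [-0.322, -0.947, 0.0], [0.001, -0.001, -1.0]]
wrist_force: [-0.8, -0.2, 3.0]
gripper_width: 0.158
gripper_force: 30.0
```

Call:
move_arm(
  series=[
    [[0, 0, 0.5], [0, 0, 0], 0.0],
    [[0, 0, 0.5], [0, 0, 0], 0.0],
    [[0, 0, 0.5], [0, 0, 0], 0.0],
    [[0, 0, 0.5], [0, 0, 0], 0.0],
    [[0, 0, 0.5], [0, 0, 0], 0.0],
    [[0, 0, 0.5], [0, 0, 0], 0.0],
    [[0, 0, 0.5], [0, 0, 0], 0.0],
    [[0, 0, 0.5], [0, 0, 0], 0.0],
  ],
)

```text
time_s: 8.55
tcp_pos: [0.5486, 0.1038, 0.0844]
ee_rot: [[0.746, -0.666, 0.001], [-0.666, -0.746, 0.0], [0.001, -0.001, -1.0]]
wrist_force: [-0.6, -1.0, 2.0]
gripper_width: 0.157
gripper_force: 30.0
```

```bash
python3 -c "
from h import *
s=r.sense();print(s['moment'],s['joints'],s['tcp_pos'],s['wrist_force'])"
```

```text
[-0.33912377  0.23610835  0.05342584] [ 2.73578732e+01  2.35725982e+01 -1.94121403e+01  3.64846417e-02
 -4.69437438e+01  2.08280667e+01] [0.54859495 0.10376871 0.08438939] [-0.64431152 -0.95401262  1.96062966]
```

Call:
move_arm(
  series=[
    [[0, 0, 0.5], [0, 0, 0], 0.0],
    [[0, 0, 0.5], [0, 0, 0], 0.0],
    [[0, 0, 0.7], [0, 0, 0], 0.0],
    [[0, 0, 0.7], [0, 0, 0], 0.0],
    [[0, 0, 0.7], [0, 0, 0], 0.0],
    [[0, 0, 0.7], [0, 0, 0], 0.0],
    [[0, 0, 0.7], [0, 0, 0], 0.0],
    [[0, 0, 0.7], [0, 0, 0], 0.0],
    [[0, 0, 0.7], [0, 0, 0], 0.0],
    [[0, 0, 0.7], [0, 0, 0], 0.0],
    [[0, 0, 0.7], [0, 0, 0], 0.0],
    [[0, 0, 0.7], [0, 0, 0], 0.0],
  ],
)

```text
time_s: 9.75
tcp_pos: [0.5488, 0.1038, 0.0844]
ee_rot: [[0.04, -0.999, 0.002], [-0.999, -0.04, 0.0], [-0.0, -0.002, -1.0]]
wrist_force: [0.6, -0.8, 2.6]
gripper_width: 0.16
gripper_force: 30.0
```

```bash
python3 -c "
from h import *
s=r.sense();print(s['moment'],s['joints'],s['tcp_pos'],s['wrist_force'])"
```

```text
[-0.17487302  0.09097954  0.03920999] [ 2.73497870e+01  2.35790567e+01 -1.94005647e+01  3.19202497e-02
 -4.69203049e+01 -2.50774111e+01] [0.54880397 0.10381196 0.08438239] [ 0.60392301 -0.83170263  2.63766838]
```

Call:
move_arm(
  series=[
    [[0, 0, 0], [0, 0, 0], 0.4],
    [[0, 0, 0], [0, 0, 0], 0.4],
    [[0, 0, 0], [0, 0, 0], 0.4],
    [[0, 0, 0], [0, 0, -0.03], 0.4],
    [[0, 0, 0], [0, 0, -0.05], 0.4],
    [[0, 0, 0], [0, 0, -0.05], 0.4],
  ],
)

```text
time_s: 10.35
tcp_pos: [0.5477, 0.1036, 0.1487]
ee_rot: [[0.044, -0.999, -0.002], [-0.999, -0.044, -0.001], [0.001, 0.002, -1.0]]
wrist_force: [-0.1, 0.7, 0.3]
gripper_width: 0.397
gripper_force: 0.0
```

Call:
move_arm(
  series=[
    [[0, 0, -1], [0, 0, 0], 0.5],
    [[0, 0, -1], [0, 0, 0], 0.5],
    [[0, 0, -1], [0, 0, 0], 0.5],
    [[0, 0, -1], [0, 0, 0], 0.5],
    [[0, 0, -1], [0, 0, 0], 0.5],
    [[0, 0, -1], [0, 0, 0], 0.5],
    [[0, 0, -1], [0, 0, 0], 0.5],
    [[0, 0, -1], [0, 0, 0], 0.5],
    [[0, 0, -1], [0, 0, 0], 0.5],
    [[0, 0, -1], [0, 0, 0], 0.5],
    [[0, 0, -1], [0, 0, 0], 0.5],
    [[0, 0, -1], [0, 0, 0], 0.5],
  ],
)

```text
time_s: 11.55
tcp_pos: [0.548, 0.1038, 0.1483]
ee_rot: [[0.948, -0.317, -0.0], [-0.317, -0.948, 0.0], [-0.0, 0.0, -1.0]]
wrist_force: [-1.2, -0.8, 0.4]
gripper_width: 0.501
gripper_force: 0.0
```

```bash
python3 - <<'E'
from h import *
s=r.sense();print(s["time_s"],s["tcp_pos"],np.round(s["ee_rot"],3).tolist(),s["joints"])
T=s["ee_rot"]
c=r.capture("wrist")
for t,z in(("tab_top",.0935),("knob_grip",.1075)):
  for p in r.pinpoint(t,"wrist")[:1]:
    q=wz(c,p["centre"],z);print(t,p["score"],p["centre"],q,(q-s["tcp_pos"])@T)
A=cv2.resize(c["img"][60:290,180:460],(730,600),interpolation=cv2.INTER_CUBIC)
cv2.imwrite("pics/k2.png",A[:,:,::-1])
E
```

```text
11.55 [0.54795483 0.10379261 0.14833796] [[0.948, -0.317, -0.0], [-0.317, -0.948, 0.0], [-0.0, 0.0, -1.0]] [ 2.73698192e+01  1.93134088e+01 -1.51812096e+01 -1.39277462e-02
 -5.55272436e+01  4.41376003e+01]
tab_top 0.81 [400.2, 133.7] [0.58340934 0.00111553 0.0935    ] [0.06622542 0.08611332 0.05482241]
knob_grip 0.75 [278.6, 228.5] [0.54986561 0.10152744 0.1075    ] [0.00254752 0.00153631 0.04083713]
```

View pics/k2.png

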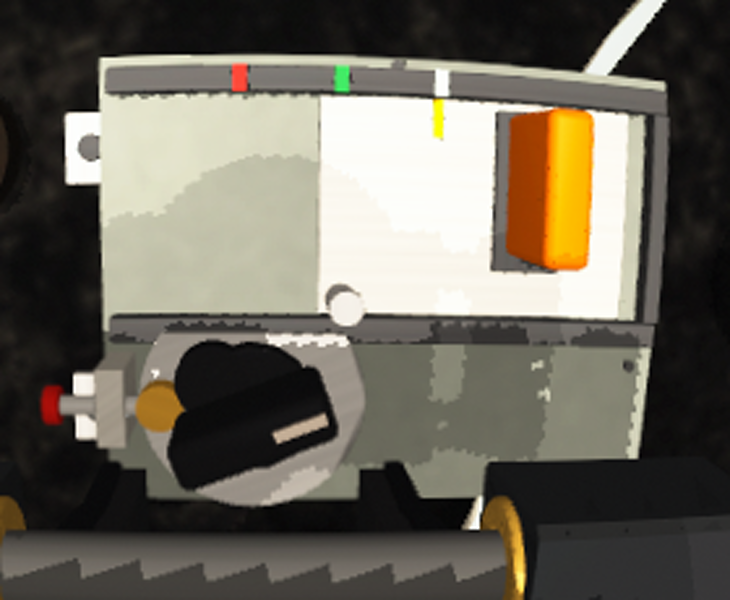

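The bar has turned about 70° and the cam's flat faces the rail, so the shutter is unlocked. The yellow line is at white (438,100). Next I move over the tab at (570,190), descend and grip.

Call:
move_arm(
  series=[
    [[0, 0, 0], [0.033, 0.043, 0], 0.45],
    [[0, 0, 0], [0.033, 0.043, 0], 0.45],
    [[0, 0, 0], [0.033, 0.043, 0], 0.45],
    [[0, 0, 0], [0.033, 0.043, 0], 0.45],
    [[0, 0, 0], [0, 0, 0.04], 0.45],
    [[0, 0, 0], [0, 0, 0.04], 0.45],
    [[0, 0, 0], [0, 0, 0.03], 0.45],
    [[0, 0, 0], [0, 0, 0.03], 0.45],
    [[0, 0, 0], [0, 0, 0.024], 0.45],
    [[0, 0, 0], [0, 0, 0], 0.45],
  ],
)

```text
time_s: 12.7
tcp_pos: [0.5816, 0.0008, 0.0647]
ee_rot: [[0.946, -0.323, -0.004], [-0.323, -0.946, -0.001], [-0.003, 0.002, -1.0]]
wrist_force: [0.7, -0.8, 1.3]
gripper_width: 0.45
gripper_force: 0.0
```

Call:
move_arm(
  series=[
    [[0, 0, 0], [0, 0, 0], 0],
    [[0, 0, 0], [0, 0, 0], 0],
    [[0, 0, 0], [0, 0, 0], 0],
    [[0, 0, 0], [0, 0, 0], 0],
    [[0, 0, 0], [0, 0, 0], 0],
    [[0, 0, 0], [0, 0, 0], 0],
  ],
)

```text
time_s: 13.3
tcp_pos: [0.5836, 0.002, 0.0672]
ee_rot: [[0.947, -0.321, 0.002], [-0.321, -0.947, 0.001], [0.002, -0.002, -1.0]]
wrist_force: [-0.7, 4.7, 2.8]
gripper_width: 0.156
gripper_force: 30.0
```

Call:
move_arm(
  series=[
    [[0, 0, 0], [0, -0.006, 0], 0],
    [[0, 0, 0], [0, -0.006, 0], 0],
    [[0, 0, 0], [0, -0.006, 0], 0],
    [[0, 0, 0], [0, -0.006, 0], 0],
    [[0, 0, 0], [0, -0.006, 0], 0],
    [[0, 0, 0], [0, -0.006, 0], 0],
    [[0, 0, 0], [0, -0.006, 0], 0],
    [[0, 0, 0], [0, -0.006, 0], 0],
    [[0, 0, 0], [0, -0.006, 0], 0],
    [[0, 0, 0], [0, -0.004, 0], 0],
    [[0, 0, 0], [0, 0, 0], 0],
    [[0, 0, 0], [0, 0, 0], 0],
  ],
)

```text
time_s: 14.5
tcp_pos: [0.5916, 0.026, 0.0672]
ee_rot: [[0.947, -0.322, -0.002], [-0.322, -0.947, -0.003], [-0.001, 0.004, -1.0]]
wrist_force: [-1.3, -8.2, 6.0]
gripper_width: 0.16
gripper_force: 30.0
```

```bash
python3 - <<'E'
from h import *
s=r.sense();p0=np.array([.5836,.002,.0672]);print(s["time_s"],(s["tcp_pos"]-p0)@s["ee_rot"],s["wrist_force"]@s["ee_rot"])
c=r.capture("wrist");d=r.capture("top")
A=cv2.resize(c["img"][60:290,180:460],(490,400),interpolation=cv2.INTER_CUBIC)
B=cv2.resize(d["img"][170:285,220:340],(300,288),interpolation=cv2.INTER_CUBIC)
B=np.vstack([B,np.zeros((112,300,3),np.uint8)])
cv2.imwrite("pics/s1.png",np.hstack([A,B])[:,:,::-1])
E
```

```text
14.5 [-0.0001108  -0.02528979 -0.00011468] [ 1.41924782  8.23911219 -5.99657031]
```

View pics/s1.png

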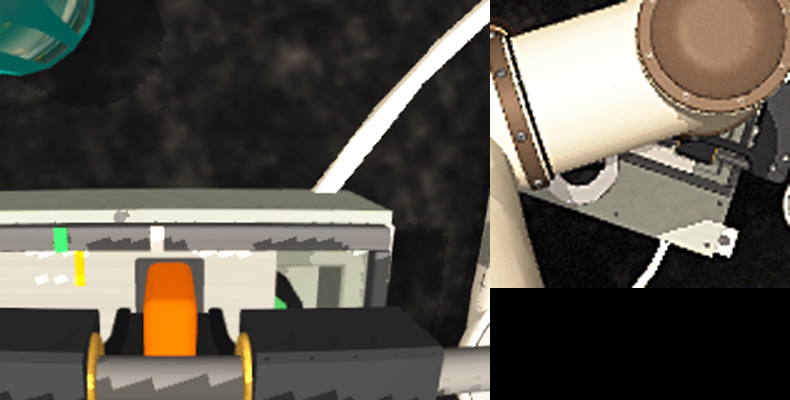

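The yellow line (80,268) is about 5–6 mm short of the green mark (61,240), where 30 mm spans 96 px. I'll nudge the rest.

Call:
move_arm(
  series=[
    [[0, 0, 0], [0, -0.004, 0], 0],
    [[0, 0, 0], [0, -0.004, 0], 0],
    [[0, 0, 0], [0, -0.003, 0], 0],
    [[0, 0, 0], [0, 0, 0], 0],
    [[0, 0, 0], [0, 0, 0], 0],
    [[0, 0, 0], [0, 0, 0], 0],
  ],
)

```text
time_s: 15.2
tcp_pos: [0.5933, 0.0308, 0.0672]
ee_rot: [[0.947, -0.322, -0.003], [-0.322, -0.947, -0.004], [-0.001, 0.005, -1.0]]
wrist_force: [-1.7, -9.5, 6.3]
gripper_width: 0.154
gripper_force: 30.0
```

```bash
python3 - <<'E'
from h import *
s=r.sense();p0=np.array([.5836,.002,.0672]);print(s["time_s"],(s["tcp_pos"]-p0)@s["ee_rot"],s["wrist_force"]@s["ee_rot"])
c=r.capture("wrist")
A=cv2.resize(c["img"][150:230,160:340],(720,320),interpolation=cv2.INTER_CUBIC)
cv2.imwrite("pics/s2.png",A[:,:,::-1])
E
```

```text
15.2 [-0.000128   -0.03035993 -0.00015244] [ 1.50361226  9.59843794 -6.27951134]
```

View pics/s2.png

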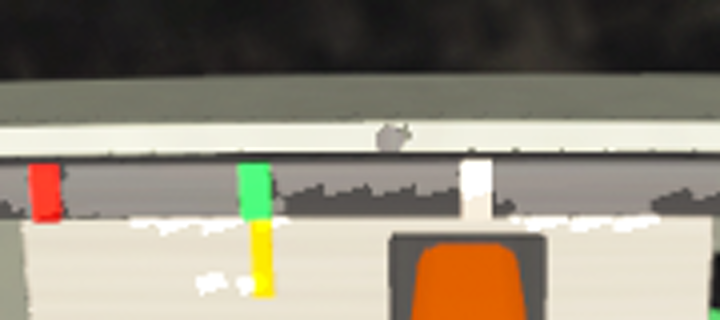

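The yellow line (262) meets the green mark (255). Most of that offset is parallax, since the plate lies below the rail. Measured travel is 30.4 mm and the spring force about 10 N, so I'm handing in.

```bash
python3 -c "
from h import *
print(r.finish_job())"
```

```text
the job is handed in; nothing more can be done
None
```

The knob is turned about 69° clockwise to its unlocked stop, the shutter is held half open by its tab (about 30 mm, yellow line at the green mark), and the job was handed in at about 15 s; the bottle, tape and controller were not touched.

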